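# Screw down a vial block's clamp and start it

### The arm

A 7-joint arm with a two-finger parallel gripper is mounted at the origin on the work surface. World frame = base frame: x ahead of the robot, y to its left, z up, the work surface at z = 0. Lengths are in m, angles in rad, forces in N, time in s.
With the tool pointing down it reaches from about 0.4 to 0.85 m from the base axis. Payload 10.4 kg.
Tool frame: the origin (TCP) lies between the finger pads; the fingertips stand ahead of it and the grasp point (between the pads) lies 5 mm behind it (manip.tip_extent is the z of the fingertips in the tool frame, in m); z points along the fingers, y is the line along which they close (so a half turn about z gives the same grasp; the last joint's range is limited). The gripper opens to 85 mm and grips with 20 to 120 N. Pads are 22 mm wide; open, the fingers measure 114 mm over their backs; the gripper's body (76 mm by 85 mm) begins 54 mm behind the grasp point. The pads swing forward as they close: fully open they stand 13 mm farther back than shut.
Start: joints at [1.081, 0.332, -0.065, 1.46, 0.022, 1.35, -0.088], TCP at [0.281, -0.558, 0.245] pointing down, gripper open.
Joint ranges: [-2.6, 2.6], [-0.5, 2.12], [-1.47, 1.34], [0.16, 2.42], [-1.27, 4.41], [0.06, 2.06], [-2.6, 2.6]. Speed limits (rad/s): [2.22, 2.22, 2.79, 2.79, 3.14, 3.14, 3.14].

### API

Orientations are given as a unit quaternion [x, y, z, w].
In Python, from workcell import status, viewer, manip gives the robot as it stands.
- The arm moves only by the tool play_rows, never from a script. Its argument "plan" is one flat list of numbers, 7 for each row, row after row: the turn, a rotation vector about the tool's x, y, z in degrees, then the shift along the tool's x, y, z in m, then the opening, from 0 (shut) to 1 (fully open). In form: [ax, ay, az, dx, dy, dz, grip, ax, ay, az, dx, dy, dz, grip, ...]. A call has 1 to 20 rows; each row is the pose to reach, as a shift and turn from the pose commanded when the call began, along the tool's axes at that moment; what a row does not reach only later rows make up. A row lasts 1/8 s, in which the tool goes at most 62.5 mm and 10.7 degrees, less where a joint would pass 70% of its speed; a pose out of reach is approached as far as the arm can. A call with a gripper value outside its range is refused whole. The fingers move at their own pace and stop on an object; "squeeze" is the grip in N (left out, the last holds). Time passes only in rows, so rows that repeat a pose let the fingers close. It gives the time, the measured TCP pose, the force, the opening and the grip force at its end, in the units of the state.
- status.get_obs(): the state, without advancing time (a new reading comes with each control period).
- viewer.camera(name): name is "scene" or "top"; returns the picture (400x640x3 uint8, red, green, blue); there is no depth.
- viewer.camera_model(name): a dict with "fx", "fy", "cx", "cy" (pixels), "R" (3x3) and "t" (3): a world point X has camera coordinates R X + t. Camera axes: x right, y down, z forward; pixel columns grow to the right and rows downward; lengths in m; the calibration is good to about 2 mm. A picture is of the moment at which its call begins. camera_model takes no time and is no camera call.
- manip.hand_in(): hands the job in; it is judged then, once.
The state is a dict: "clock": time; "joint_pos": joint angles; "joint_velocities": joint speeds; "tau": joint torques, N m; "position": TCP position; "ee_rot": TCP orientation; "ft_force": force on the tool from outside, world axes, zero at the start; "torque": the same for the moment, N m; "grip_width": opening from 0.0 (shut) to 1.0 (fully open); "grasp_force": force on a finger pad.
Only numpy, scipy, OpenCV 4.12 (cv2) and the standard library are available. Lean on these libraries where they do the work, as an engineer would, in place of code of your own. Each camera call takes 0.05 s, during which the arm holds its last target. There are 200 camera calls.

### The job

Turn the loose orange wing screw on the vial block clockwise (seen from above) by pushing its wings round with a fingertip, stroke after stroke, until it stops fully home and the steel clamp disc rests on the vial caps; then press the green start button on the block's console right down and let it come up again. Only push: do not pinch a wing between the fingers, and leave the vials, rack, bottle, beaker and tip box standing where they are.

Things in the scene. Friction and masses are not known exactly. Their poses are not given: they have to be found in the camera images.
- reactor: Vial block, fixed: black base 200 (x) x 270 (y) x 60 mm high; origin under its centre, x to its back, y to its left. Screw axis at x 0, y +30 mm, over a round well block with six white vial caps (tops 95 mm above the bench). At its right a dark grey console tower, y -135 to -57 mm, full depth, top 162 mm above the bench.
- lip_edge (a point): Middle of the free edge of a grey guard lip (10 mm thick, top 162 mm above the bench, 150 mm long along the block's x) that juts from the tower over part of the wings' circle, ending 32 mm to the right (-y) of the screw's axis; point on its top. The wings pass under it, a finger cannot: push the wings only on the open side.
- screw (a joint): Turn of the wing screw in rad, growing clockwise seen from above; 0 is fully undone, hard stop (fully home) at 9.0. It starts 6 to 8 rad short of the stop, turns with about 0.06 N m of friction (2 N at 30 mm) and stays where it is left. It sinks 0.8 mm per rad, with the clamp disc.
- screw_mid (a point): Point on the screw's upright axis, half-way up the wings (126 to 133 mm above the bench). Two flat orange wings, opposite each other, upright, 8 mm thick, 26 mm high (13 mm above and below here), reach 44 mm from the axis. Conical hub: 20 mm across here, 26 mm at the foot, tip 5 mm above the wings. The steel disc (94 mm across) has its top 25 mm below here.
- wing_tip_a (a point): Outer end of one wing, at mid height and mid thickness, 44 mm from the axis. Wings a and b look alike.
- wing_tip_b (a point): Outer end of the other wing, at mid height and mid thickness, 44 mm from the axis.
- wing_push_faces: The faces of the two wings that are pushed to turn the screw clockwise (one on each wing); origin on the screw's axis at its foot, 14 mm below screw_mid.
- wing_back_faces: The opposite faces of the two wings, pushed to turn it anticlockwise; origin as above. Pressing push and back faces at the same time is a pinch.
- start (a joint): Travel of the start button, m: 0 up, 0.006 right down; spring, about 5 N right down.
- start_top (a point): Centre of the top of the green start button, 28 mm across, in a black housing on top of the console tower; it is pressed straight down.
- vial_1: Bystander: loose capped vial, 24 mm across, 60 mm tall, white cap, origin under its centre, on the front deck of the block, left of the middle, 60 mm above the bench. Leave standing.
- vial_2: Bystander: loose capped vial, 24 mm across, 60 mm tall, white cap, origin under its centre, on the bench in front of the block. Leave standing.
- vial_3: Bystander: loose capped vial, 24 mm across, 60 mm tall, white cap, origin under its centre, on the bench in front of the block. Leave standing.
- rack: Bystander: blue rack 70 x 130 mm with six white-capped vials fixed in it, 72 mm tall, origin under its centre, left of the block. Leave.
- bottle: Bystander: amber bottle with black cap, 64 mm across, 150 mm tall, origin under its centre, right of the block, beside the tower. Leave standing.
- beaker: Bystander: glass beaker 68 mm across, 85 mm tall, origin under its centre, right of the block, beside the tower. Leave standing.
- tip_box: Bystander: yellow box 85 x 120 x 55 mm, origin under its centre, behind the block. Leave.

How it is judged:
On the way, in this order (a step that is already met when the one before it is completed fails the run):
1. the wing screw is turned fully home (value of joint screw above 8.8 rad), for 0.2 s.
2. the start button is pressed down (value of joint start above 0.004 m), for 0.05 s.
At the end, for the whole second after the job is handed in: The screw was turned home, then the button pressed at least 4 mm down; at the end the screw is still within 0.2 rad of its stop (above 8.8), the button is up again (below 2 mm), and every loose thing stands within 20 mm of where it was, upright within 0.2 rad (value of joint screw above 8.8 rad and value of joint start below 0.002 m and distance of each of vial_1, vial_2, vial_3, rack, bottle, beaker, tip_box from where it was at the start of the episode below 0.02 m and angle between each of vial_1, vial_2, vial_3, rack, bottle, beaker, tip_box's own z axis and vertical below 0.2 rad); the robot touches nothing.
It fails at once if a wing is pinched: the fingers press a push face and a back face at the same time (contact force between the fingers and wing_push_faces above 1.5 N and contact force between the fingers and wing_back_faces above 1.5 N).
It fails at once if a loose vial is shifted, lifted or knocked over (distance of any of vial_1, vial_2, vial_3 from where it was at the start of the episode above 0.02 m or angle between any of vial_1, vial_2, vial_3's own z axis and vertical above 0.35 rad).
It fails at once if the rack, bottle, beaker or tip box is shifted, lifted or knocked over (distance of any of rack, bottle, beaker, tip_box from where it was at the start of the episode above 0.02 m or angle between any of rack, bottle, beaker, tip_box's own z axis and vertical above 0.35 rad).
It also fails if it takes over 58 s, if anything falls off the work surface, if the arm or the gripper's body presses on something with over 40 N, if the wrist force passes 120 N, or if a joint passes its speed limit or range.

## Working session

There is one attempt and no reset: what is moved stays moved. The work goes in short steps, Python scripts to look and compute and a tool call to move; the robot and the scene stay as the last step left them, time stands still between calls to the robot, and variables do not carry over. Pictures are saved under pics/ and viewed, at most 12 in all, crops included, and the job is handed in when it is done.

Besides the shell and the picture viewer there is one more tool, called after ">>>" as a command line: name --argument value ..., lists and objects as JSON in quotes. play_rows: Moves the arm, as the interface text tells. Its arguments: {"type":"object","properties":{"plan":{"type":"array","items":{"type":"number"}},"squeeze":{"type":"number"}},"required":["plan"]}

```bash
mkdir -p pics; ls; python3 - <<'E'
from workcell import status, viewer, manip
import cv2
for n in("scene","top"):
    cv2.imwrite(f"pics/{n}0.png",viewer.camera(n)[:,:,::-1]); print(n,viewer.camera_model(n))
print(manip.tip_extent); o=status.get_obs(); print(o["position"],o["ee_rot"],o["clock"],o["grip_width"])
E
```

```text
pics
scene {'fx': 471.64851475275316, 'fy': 471.64851475275316, 'cx': 321.9908864239691, 'cy': 202.3008299837176, 'R': array([[ 0.38624942,  0.92219872,  0.01899725],
       [ 0.70398774, -0.28142222, -0.65207576],
       [-0.59599719,  0.26523772, -0.75791576]]), 't': array([-0.25796258, -0.30599068,  1.34430945])}
top {'fx': 371.91719461349464, 'fy': 371.91719461349464, 'cx': 321.53142664948876, 'cy': 199.6518974775964, 'R': array([[ 0.02304803, -0.9990068 , -0.03813392],
       [-0.99719216, -0.0202542 , -0.07209416],
       [ 0.07125018,  0.03968848, -0.99666857]]), 't': array([0.05758467, 0.57634653, 0.81597133])}
0.014
[ 0.28111547 -0.55783132  0.24455507] [ 9.72882654e-01  2.31298227e-01 -1.90097505e-04 -6.60514679e-04] 0.1 1.0031480241533626
```

View pics/top0.png

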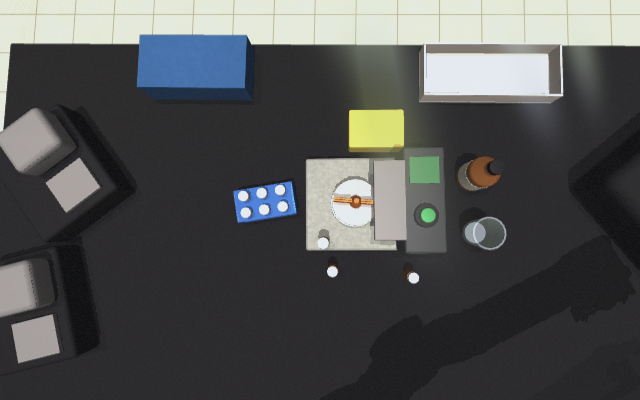

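View pics/scene0.png

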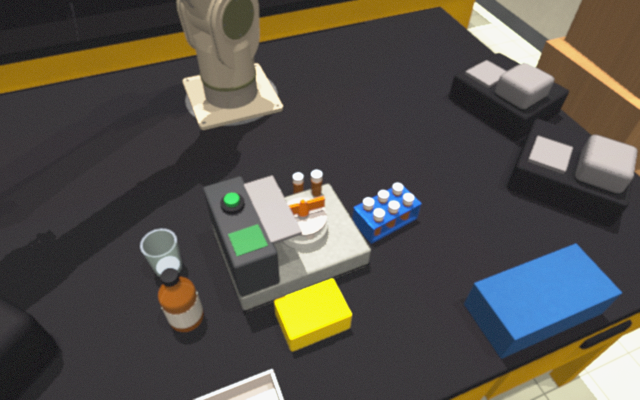

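The top view shows the block at about (306–446, 148–252), the screw hub near (356,201), the wings lying along the image row direction, and the button at (428,215). I'll enlarge both views.

```bash
python3 - <<'E'
import cv2
a=cv2.imread("pics/top0.png")[140:260,295:455]
b=cv2.imread("pics/scene0.png")[165:275,200:340]
cv2.imwrite("pics/topc.png",cv2.resize(a,None,fx=5,fy=5,interpolation=cv2.INTER_CUBIC))
cv2.imwrite("pics/scenec.png",cv2.resize(b,None,fx=5,fy=5,interpolation=cv2.INTER_CUBIC))
E
```

```text
(no output)
```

View pics/topc.png

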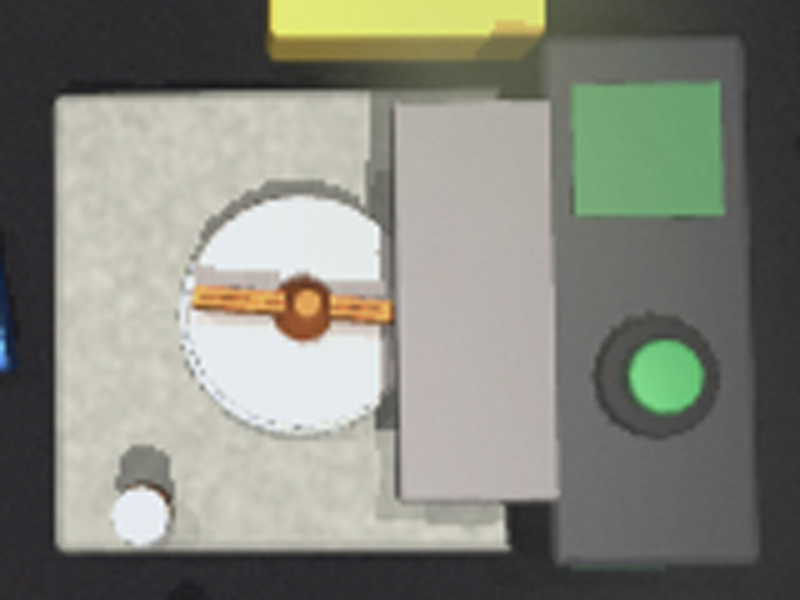

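View pics/scenec.png

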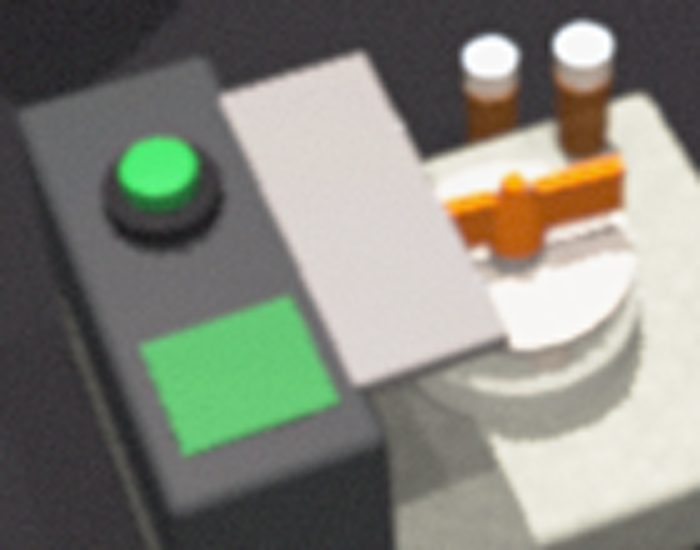

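Top crop: hub tip (308,302), left wing tip (194,298), lip free edge from (394,100) to (400,500), and button (667,376). The scene crop puts the button top at (159,168) and the hub tip at (513,180).

```bash
cat > h.py <<'E'
import numpy as np
from workcell import status, viewer, manip
from scipy.spatial.transform import Rotation as Rot
def ray(n,u,v):
    m=viewer.camera_model(n);R=m["R"]
    return -R.T@m["t"], R.T@np.array([(u-m["cx"])/m["fx"],(v-m["cy"])/m["fy"],1])
def onz(n,u,v,z):
    c,d=ray(n,u,v); return c+d*(z-c[2])/d[2]
def tri(a,b):
    (c1,d1),(c2,d2)=ray(*a),ray(*b)
    s=np.linalg.lstsq(np.c_[d1,-d2],c2-c1,rcond=None)[0]
    p,q=c1+d1*s[0],c2+d2*s[1]; return (p+q)/2,np.linalg.norm(p-q)
T=lambda x,y:("top",295+(x+.5)/5-.5,140+(y+.5)/5-.5)
S=lambda x,y:("scene",200+(x+.5)/5-.5,165+(y+.5)/5-.5)
def totool(dw):
    return Rot.from_quat(status.get_obs()["ee_rot"]).inv().apply(dw)
E
python3 - <<'E'
from h import *
np.set_printoptions(precision=4,suppress=True)
print("hub",tri(T(308,302),S(513,180)), onz(*T(308,302),.148),onz(*S(513,180),.148))
print("button",tri(T(667,376),S(159,168)))
p,q=onz(*T(394,100),.162),onz(*T(400,500),.162);print("lip",p,q,np.degrees(np.arctan2(p[1]-q[1],p[0]-q[0])))
p,q=onz(*T(742,38),.162),onz(*T(758,560),.162);print("tower R",p,q,np.degrees(np.arctan2(p[1]-q[1],p[0]-q[0])))
p,q=onz(*T(57,97),.06),onz(*T(57,548),.06);print("base L",p,q,np.degrees(np.arctan2(p[1]-q[1],p[0]-q[0])))
print("wingL",onz(*T(194,298),.143),"wingR at lip",onz(*T(393,311),.143))
print("vial",onz(*T(140,516),.12))
for u,v in((332,271),(413,278)):print("v",onz("top",u,v,.06))
print("rack",onz("top",290,190,.07),onz("top",297,213,.03))
o=status.get_obs();print(Rot.from_quat(o["ee_rot"]).as_matrix())
E
```

```text
hub (array([ 0.5666, -0.0012,  0.1479]), np.float64(0.00023785389443889112)) [ 0.5666 -0.0011  0.148 ] [ 0.5666 -0.0013  0.148 ]
button (array([ 0.5403, -0.1281,  0.1808]), np.float64(0.000910400025447894))
lip [ 0.6424 -0.0313  0.162 ] [ 0.4928 -0.0355  0.162 ] 1.594378101482042
tower R [ 0.6679 -0.1606  0.162 ] [ 0.4742 -0.1663  0.162 ] 1.7007760864637076
base L [0.66   0.1043 0.06  ] [0.4656 0.0993 0.06  ] 1.4946587227909978
wingL [0.5676 0.0424 0.143 ] wingR at lip [ 0.5642 -0.0339  0.143 ]
vial [0.4827 0.0621 0.12  ]
v [0.4212 0.0429 0.06  ]
v [ 0.4113 -0.1273  0.06  ]
rack [0.5908 0.136  0.07  ] [0.5434 0.1238 0.03  ]
[[ 0.893   0.4501 -0.0007]
 [ 0.4501 -0.893   0.0012]
 [-0.0001 -0.0014 -1.    ]]
```

Screw axis is at (0.5666, -0.0012) and wing a is at about 88° azimuth. The button top is at (0.540, -0.128, 0.181). Next I close the gripper, go over the left wing's push side, and turn the tool so its x lies along world +y.

>>> play_rows --plan '[-5,0,0,0,0,0,0,0,0,-5,0.041,-0.034,0,0,0,0,-10,0.082,-0.068,0,0,0,0,-15,0.124,-0.101,0,0,0,0,-21,0.165,-0.135,0,0,0,0,-26,0.206,-0.169,0,0,0,0,-32,0.247,-0.203,0,0,0,0,-37,0.289,-0.237,0,0,0,0,-42,0.33,-0.271,0,0,0,0,-47,0.371,-0.304,0,0,0,0,-53,0.412,-0.338,0,0,0,0,-58,0.453,-0.372,0,0,0,0,-63.3,0.495,-0.406,0,0,0,0,-63.3,0.495,-0.406,0,0,0,0,-63.3,0.495,-0.406,0,0]' --squeeze 20

```text
clock: 1.98
position: [0.5404, 0.0267, 0.2449]
ee_rot: [0.707, 0.707, -0.0, -0.0]
ft_force: [-0.9, -0.6, 0.2]
grip_width: 0.002
grasp_force: 0.0
```

```bash
cat >> h.py <<'E'
AX=np.array([.5666,-.0012])
def finger(th,gap=0,hx=.0145,hy=.011,r=.028):
    t=np.radians(th);u=np.array([np.cos(t),np.sin(t)]);n=np.array([-u[1],u[0]])
    return AX+r*u+n*(.004+hx*abs(u[1])+hy*abs(u[0])+gap)
def path(ths,start=None,gap=0):
    s=status.get_obs()["position"] if start is None else start
    for t in ths:
        p=finger(t,gap); print(t,"tool dx %.3f dy %.3f"%(p[1]-s[1],p[0]-s[0]),"world",p.round(4))
E
python3 - <<'E'
from h import *
print(manip.tip_extent)
print(finger(88,.008))
path(range(88,-36,-8),np.array([.540,.027]))
E
```

```text
0.014
[0.5407185  0.02772087]
88 tool dx 0.000 dy 0.009 world [0.5487 0.0274]
80 tool dx 0.003 dy 0.012 world [0.5516 0.0299]
72 tool dx 0.005 dy 0.015 world [0.5551 0.032 ]
64 tool dx 0.007 dy 0.019 world [0.5592 0.0335]
56 tool dx 0.007 dy 0.024 world [0.5639 0.0344]
48 tool dx 0.007 dy 0.029 world [0.5689 0.0344]
40 tool dx 0.006 dy 0.034 world [0.5741 0.0335]
32 tool dx 0.004 dy 0.039 world [0.5792 0.0315]
24 tool dx 0.001 dy 0.044 world [0.5841 0.0284]
16 tool dx -0.003 dy 0.048 world [0.5884 0.0244]
8 tool dx -0.008 dy 0.052 world [0.592  0.0194]
0 tool dx -0.013 dy 0.055 world [0.5946 0.0138]
-8 tool dx -0.015 dy 0.057 world [0.5967 0.0116]
-16 tool dx -0.018 dy 0.059 world [0.5986 0.0089]
-24 tool dx -0.021 dy 0.060 world [0.6003 0.0056]
-32 tool dx -0.025 dy 0.061 world [0.6015 0.0018]
```

>>> play_rows --plan '[0,0,0,0,0,0.04,0,0,0,0,0,0,0.08,0,0,0,0,0,0,0.109,0,0,0,0,0,0,0.109,0]'

```text
clock: 2.48
position: [0.5391, 0.0254, 0.1345]
ee_rot: [0.708, 0.707, -0.002, -0.001]
ft_force: [-0.3, 0.3, 0.6]
grip_width: -0.003
grasp_force: 0.0
```

```bash
python3 - <<'E'
from h import *
import cv2
a=viewer.camera("scene")[:,:,::-1][140:260,200:360]
cv2.imwrite("pics/s1.png",cv2.resize(a,None,fx=5,fy=5,interpolation=cv2.INTER_CUBIC))
E
```

```text
(no output)
```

View pics/s1.png

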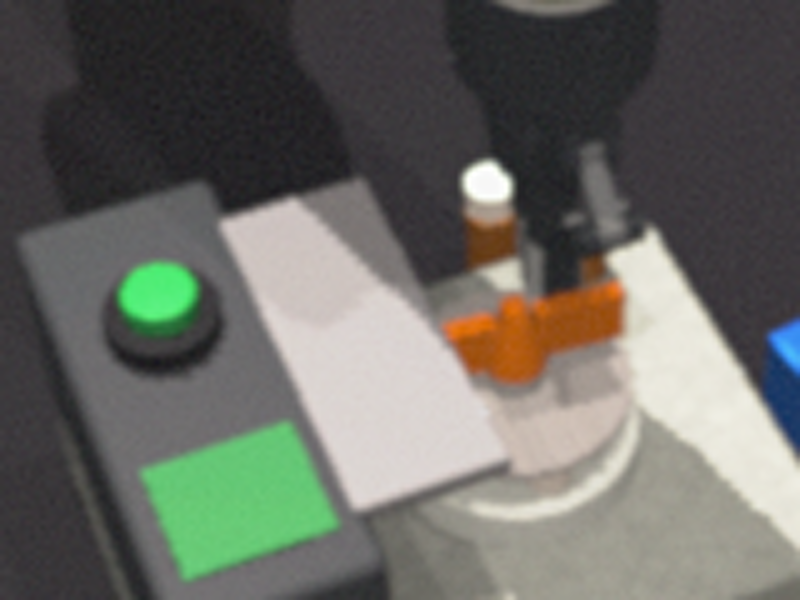

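The picture shows the fingertip behind the left wing, on its push side, clear of the lip and vials. Now the first stroke.

>>> play_rows --plan '[0,0,0,0,0.009,0,0,0,0,0,0.003,0.012,0,0,0,0,0,0.005,0.015,0,0,0,0,0,0.007,0.019,0,0,0,0,0,0.007,0.024,0,0,0,0,0,0.007,0.029,0,0,0,0,0,0.006,0.034,0,0,0,0,0,0.004,0.039,0,0,0,0,0,0.001,0.044,0,0,0,0,0,-0.003,0.048,0,0,0,0,0,-0.008,0.052,0,0,0,0,0,-0.013,0.055,0,0,0,0,0,-0.015,0.057,0,0,0,0,0,-0.018,0.059,0,0,0,0,0,-0.021,0.06,0,0,0,0,0,-0.025,0.061,0,0,0,0,0,-0.025,0.061,0,0]'

```text
clock: 4.65
position: [0.6019, 0.0015, 0.1364]
ee_rot: [0.707, 0.707, -0.0, 0.0]
ft_force: [0.8, 0.7, 0.2]
grip_width: 0.001
grasp_force: 0.2
```

```bash
python3 - <<'E'
from h import *
import cv2
a=viewer.camera("scene")[:,:,::-1][140:260,200:360]
b=viewer.camera("top")[:,:,::-1][140:260,295:455]
cv2.imwrite("pics/s2.png",cv2.resize(np.hstack([a,b]),None,fx=2.5,fy=2.5,interpolation=cv2.INTER_CUBIC))
E
```

```text
(no output)
```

View pics/s2.png

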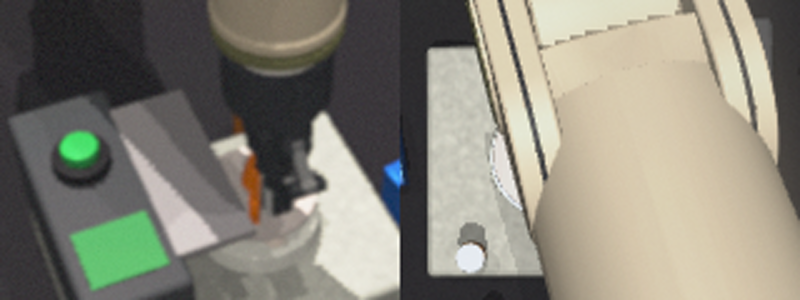

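```bash
python3 - <<'E'
from h import *
import cv2
m=viewer.camera_model("scene")
def pr(p):
    c=m["R"]@p+m["t"];return np.array([m["fx"]*c[0]/c[2]+m["cx"],m["fy"]*c[1]/c[2]+m["cy"]])
for th in(20,0,-10,-20,-30):
    t=np.radians(th);z=.1285
    out=[((pr(np.r_[AX+s*.044*np.array([np.cos(t),np.sin(t)]),z+dz])-[200,140])*5).round() for s in(1,-1) for dz in(.013,-.013)]
    print(th,*out)
a=cv2.resize(viewer.camera("scene")[:,:,::-1][170:240,270:330],None,fx=8,fy=8,interpolation=cv2.INTER_CUBIC)
cv2.imwrite("pics/s3.png",a)
E
```

```text
20 [589. 381.] [588. 424.] [437. 250.] [440. 294.]
0 [554. 398.] [554. 441.] [471. 235.] [473. 279.]
-10 [535. 402.] [535. 445.] [490. 231.] [491. 275.]
-20 [514. 404.] [515. 447.] [509. 229.] [510. 273.]
-30 [493. 404.] [494. 446.] [529. 230.] [529. 274.]
```

View pics/s3.png

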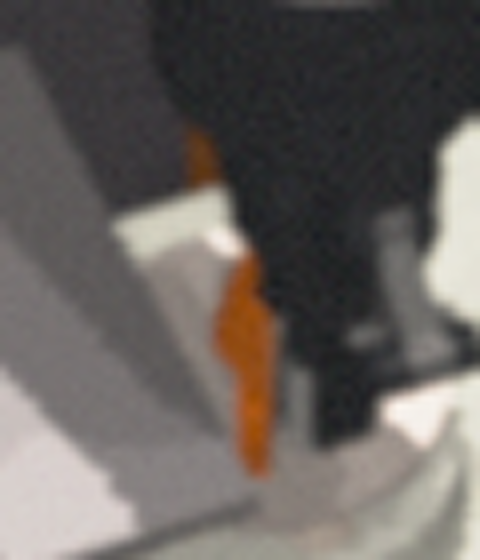

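The crop shows the wing's near tip bottom at scene pixel (302, 229), so the wing is at about -21° (109° turned). The stroke worked. Next I re-enter behind the other wing, at 159°.

```bash
python3 - <<'E'
from h import *
e=finger(159,.008);print("entry",e)
s=np.array([.6015,.0018]);print("delta dx,dy",e[1]-s[1],e[0]-s[0])
path(range(154,-43,-10),np.round(e,3))
E
```

```text
entry [ 0.53061691 -0.01680716]
delta dx,dy -0.0186071559669254 -0.07088308568672785
154 tool dx 0.010 dy 0.002 world [ 0.5326 -0.0071]
144 tool dx 0.015 dy 0.000 world [ 0.5314 -0.0021]
134 tool dx 0.021 dy 0.000 world [0.5313 0.0036]
124 tool dx 0.027 dy 0.002 world [0.5326 0.0096]
114 tool dx 0.033 dy 0.004 world [0.5354 0.0155]
104 tool dx 0.038 dy 0.009 world [0.5397 0.021 ]
94 tool dx 0.042 dy 0.014 world [0.5455 0.0254]
84 tool dx 0.046 dy 0.019 world [0.5501 0.0287]
74 tool dx 0.048 dy 0.023 world [0.5542 0.0315]
64 tool dx 0.051 dy 0.028 world [0.5592 0.0335]
54 tool dx 0.051 dy 0.034 world [0.5651 0.0345]
44 tool dx 0.051 dy 0.040 world [0.5715 0.0341]
34 tool dx 0.049 dy 0.047 world [0.5779 0.0321]
24 tool dx 0.045 dy 0.053 world [0.5841 0.0284]
14 tool dx 0.040 dy 0.058 world [0.5894 0.0232]
4 tool dx 0.034 dy 0.062 world [0.5934 0.0167]
-6 tool dx 0.029 dy 0.065 world [0.5962 0.0122]
-16 tool dx 0.026 dy 0.068 world [0.5986 0.0089]
-26 tool dx 0.022 dy 0.070 world [0.6006 0.0047]
-36 tool dx 0.017 dy 0.071 world [ 6.018e-01 -3.000e-04]
```

>>> play_rows --plan '[0,0,0,0.006,0.002,0,0,0,0,0,0.006,0.002,-0.025,0,0,0,0,0.006,0.002,-0.05,0,0,0,0,0,-0.02,-0.05,0,0,0,0,-0.005,-0.05,-0.05,0,0,0,0,-0.015,-0.07,-0.05,0,0,0,0,-0.015,-0.071,-0.05,0,0,0,0,-0.015,-0.071,-0.025,0,0,0,0,-0.015,-0.071,0,0,0,0,0,-0.015,-0.071,0.001,0]'

```text
clock: 6.05
position: [0.5302, -0.0122, 0.1339]
ee_rot: [0.707, 0.708, -0.001, -0.001]
ft_force: [-0.1, -0.2, 1.0]
grip_width: 0.002
grasp_force: 0.0
```

>>> play_rows --plan '[0,0,0,0.006,0.002,0,0,0,0,0,0.011,0.001,0,0,0,0,0,0.017,0.001,0,0,0,0,0,0.023,0.002,0,0,0,0,0,0.029,0.005,0,0,0,0,0,0.034,0.009,0,0,0,0,0,0.039,0.015,0,0,0,0,0,0.042,0.02,0,0,0,0,0,0.045,0.024,0,0,0,0,0,0.047,0.029,0,0,0,0,0,0.048,0.035,0,0,0,0,0,0.047,0.041,0,0,0,0,0,0.045,0.047,0,0,0,0,0,0.042,0.054,0,0,0,0,0,0.036,0.059,0,0,0,0,0,0.03,0.063,0,0,0,0,0,0.025,0.066,0,0,0,0,0,0.022,0.068,0,0,0,0,0,0.018,0.07,0,0,0,0,0,0.013,0.071,0,0]'

```text
clock: 8.55
position: [0.6019, 0.0002, 0.1354]
ee_rot: [0.707, 0.708, 0.0, 0.0]
ft_force: [0.0, 2.4, -0.8]
grip_width: -0.002
grasp_force: 1.0
```

```bash
python3 - <<'E'
from h import *
import cv2
a=cv2.resize(viewer.camera("scene")[:,:,::-1][170:240,270:330],None,fx=8,fy=8,interpolation=cv2.INTER_CUBIC)
cv2.imwrite("pics/s4.png",a)
E
```

```text
(no output)
```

View pics/s4.png

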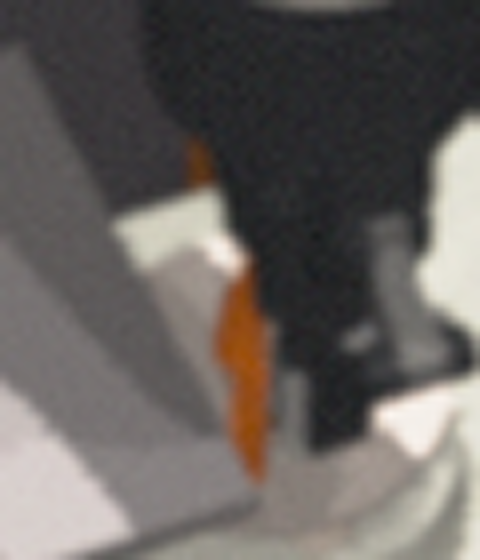

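The wing is again at about -23° and 2.4 N shows contact, so about 290° is done. I go round again for the third stroke and advance carefully toward the stop.

>>> play_rows --plan '[0,0,0,0.006,0.002,0,0,0,0,0,0.006,0.002,-0.025,0,0,0,0,0.006,0.002,-0.05,0,0,0,0,0,-0.02,-0.05,0,0,0,0,-0.005,-0.05,-0.05,0,0,0,0,-0.013,-0.07,-0.05,0,0,0,0,-0.013,-0.071,-0.05,0,0,0,0,-0.013,-0.071,-0.025,0,0,0,0,-0.013,-0.071,0,0,0,0,0,-0.013,-0.071,0.002,0,0,0,0,-0.007,-0.069,0.002,0,0,0,0,-0.002,-0.07,0.002,0,0,0,0,0.004,-0.07,0.002,0,0,0,0,0.01,-0.069,0.002,0,0,0,0,0.013,-0.068,0.002,0]'

```text
clock: 10.48
position: [0.5336, 0.0136, 0.1334]
ee_rot: [0.707, 0.708, -0.0, 0.0]
ft_force: [-1.2, -2.4, 0.3]
grip_width: -0.003
grasp_force: 1.1
```

>>> play_rows --plan '[0,0,0,0.003,0.002,0,0,0,0,0,0.008,0.006,0,0,0,0,0,0.013,0.012,0,0]'

```text
clock: 10.85
position: [0.5458, 0.0266, 0.1332]
ee_rot: [0.707, 0.707, -0.0, -0.0]
ft_force: [-1.7, -1.5, 0.9]
grip_width: -0.001
grasp_force: 1.0
```

>>> play_rows --plan '[0,0,0,0.003,0.005,0,0,0,0,0,0.006,0.009,0,0,0,0,0,0.008,0.014,0,0]'

```text
clock: 11.22
position: [0.5597, 0.0346, 0.1332]
ee_rot: [0.707, 0.708, -0.0, -0.0]
ft_force: [-2.3, -0.6, -0.6]
grip_width: -0.0
grasp_force: 1.1
```

>>> play_rows --plan '[0,0,0,0.001,0.006,0,0,0,0,0,0,0.012,0,0,0,0,0,-0.002,0.018,0,0]'

```text
clock: 11.6
position: [0.5782, 0.0323, 0.1334]
ee_rot: [0.707, 0.707, 0.0, 0.0]
ft_force: [-2.6, 0.2, 0.5]
grip_width: -0.001
grasp_force: 0.9
```

>>> play_rows --plan '[0,0,0,-0.003,0.007,0,0,0,0,0,-0.009,0.012,0,0,0,0,0,-0.015,0.016,0,0]'

```text
clock: 11.98
position: [0.5892, 0.0255, 0.1325]
ee_rot: [0.704, 0.71, -0.0, -0.007]
ft_force: [-33.2, 32.0, 13.2]
grip_width: -0.003
grasp_force: 21.6
```

A 46 N reaction means the stop is reached. I hold with less force for 0.4 s, then look.

>>> play_rows --plan '[0,0,0,0.005,-0.002,0,0,0,0,0,0.005,-0.002,0,0,0,0,0,0.005,-0.002,0,0]'

```text
clock: 12.35
position: [0.5888, 0.0272, 0.1325]
ee_rot: [0.705, 0.709, -0.0, -0.004]
ft_force: [-15.2, 15.2, 2.6]
grip_width: -0.001
grasp_force: 9.8
```

```bash
python3 - <<'E'
from h import *
import cv2
a=cv2.resize(viewer.camera("scene")[:,:,::-1][165:250,260:350],None,fx=7,fy=7,interpolation=cv2.INTER_CUBIC)
cv2.imwrite("pics/s5.png",a)
E
```

```text
(no output)
```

View pics/s5.png

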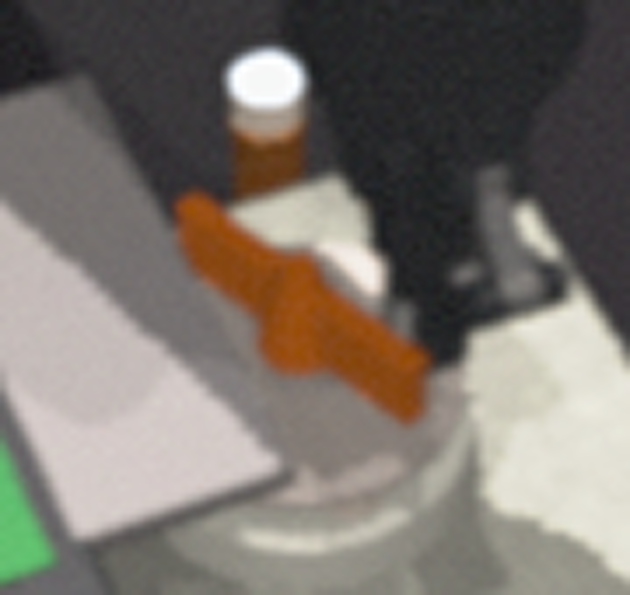

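The picture shows the wing stopped at about 20°, with the finger only on its push face. I back off, rise and go over the button.

>>> play_rows --plan '[0,0,0,0.013,-0.006,0,0,0,0,0,0.013,-0.006,0,0,0,0,0,0.013,-0.006,-0.04,0,0,0,0,0.013,-0.006,-0.09,0,0,0,0,-0.02,-0.015,-0.1,0,0,0,0,-0.06,-0.03,-0.1,0,0,0,0,-0.11,-0.04,-0.1,0,0,0,0,-0.15,-0.051,-0.1,0,0,0,0,-0.15,-0.051,-0.085,0,0,0,0,-0.15,-0.051,-0.075,0,0,0,0,-0.15,-0.051,-0.075,0]'

```text
clock: 13.78
position: [0.5407, -0.1267, 0.2075]
ee_rot: [0.706, 0.708, -0.0, -0.001]
ft_force: [0.9, 0.7, 0.6]
grip_width: -0.002
grasp_force: 0.0
```

>>> play_rows --plan '[0,0,0,0,0,0.01,0,0,0,0,0,0,0.015,0,0,0,0,0,0,0.018,0,0,0,0,0,0,0.018,0]'

```text
clock: 14.28
position: [0.5413, -0.1271, 0.192]
ee_rot: [0.707, 0.708, 0.0, 0.001]
ft_force: [-4.9, 2.8, 13.7]
grip_width: 0.001
grasp_force: 7.2
```

>>> play_rows --plan '[0,0,0,0,0,0.003,0,0,0,0,0,0.003,0,0,0,0,0,0.003,0]'

```text
invalid input
```

```bash
python3 - <<'E'
from h import *
import cv2
a=cv2.resize(viewer.camera("scene")[:,:,::-1][150:250,190:310],None,fx=6,fy=6,interpolation=cv2.INTER_CUBIC)
cv2.imwrite("pics/s6.png",a); o=status.get_obs();print(o["position"],o["ft_force"])
E
```

```text
[ 0.54132571 -0.12711429  0.19198761] [-4.62167962  2.84206042 14.5733096 ]
```

View pics/s6.png

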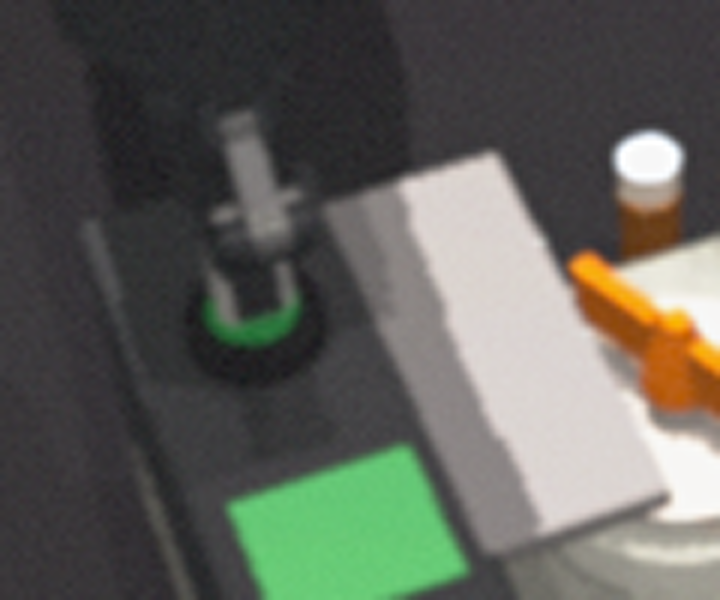

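The picture shows the fingertip on the button with the button sunk in its housing. My last call was malformed and didn't run. I'll press slightly more to be sure, then release and rise clear.

>>> play_rows --plan '[0,0,0,0,0,0.003,0,0,0,0,0,0,0.003,0]'

```text
clock: 14.58
position: [0.5416, -0.1271, 0.1916]
ee_rot: [0.707, 0.708, 0.0, 0.001]
ft_force: [-15.6, 4.3, 37.6]
grip_width: 0.001
grasp_force: 18.2
```

>>> play_rows --plan '[0,0,0,0,0,-0.02,0,0,0,0,0,0,-0.06,0,0,0,0,0,0,-0.1,0,0,0,0,0,0,-0.1,0,0,0,0,0,0,-0.1,0,0,0,0,0,0,-0.1,0]'

```text
clock: 15.32
position: [0.5402, -0.1278, 0.2861]
ee_rot: [0.707, 0.707, -0.001, -0.001]
ft_force: [0.2, -0.4, 0.2]
grip_width: 0.001
grasp_force: 0.0
```

```bash
python3 - <<'E'
from h import *
import cv2
a=cv2.resize(viewer.camera("scene")[:,:,::-1][150:270,190:350],None,fx=5,fy=5,interpolation=cv2.INTER_CUBIC)
cv2.imwrite("pics/s7.png",a)
E
```

```text
(no output)
```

View pics/s7.png

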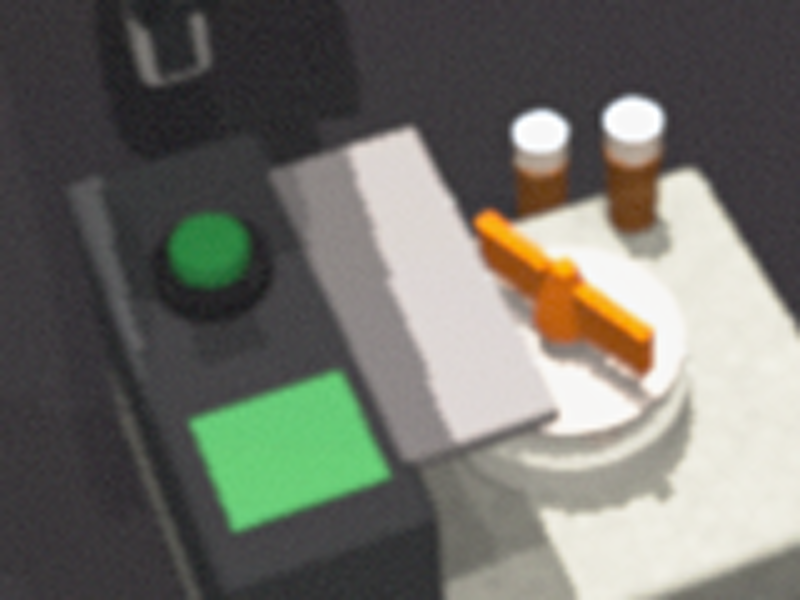

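The button is up again, and the vials and screw look right. My height estimate gave only about 3 mm of travel, so I'll press again slowly to check that the force rises over the full stroke.

>>> play_rows --plan '[0,0,0,0,0,0.04,0,0,0,0,0,0,0.08,0,0,0,0,0,0,0.086,0,0,0,0,0,0,0.086,0,0,0,0,0,0,0.086,0]'

```text
clock: 16.0
position: [0.5416, -0.1279, 0.203]
ee_rot: [0.707, 0.707, 0.001, 0.001]
ft_force: [0.2, -0.3, -0.6]
grip_width: -0.006
grasp_force: 0.0
```

>>> play_rows --plan '[0,0,0,0,0,0.002,0,0,0,0,0,0,0.002,0,0,0,0,0,0,0.002,0]'

```text
clock: 16.38
position: [0.5408, -0.1279, 0.1995]
ee_rot: [0.707, 0.707, 0.0, 0.0]
ft_force: [0.1, -1.2, 0.5]
grip_width: -0.001
grasp_force: 0.0
```

>>> play_rows --plan '[0,0,0,0,0,0.002,0,0,0,0,0,0,0.002,0,0,0,0,0,0,0.002,0]'

```text
clock: 16.75
position: [0.5409, -0.1278, 0.1975]
ee_rot: [0.707, 0.707, 0.0, 0.0]
ft_force: [0.8, -0.8, 1.8]
grip_width: 0.0
grasp_force: 0.9
```

>>> play_rows --plan '[0,0,0,0,0,0.002,0,0,0,0,0,0,0.002,0,0,0,0,0,0,0.002,0]'

```text
clock: 17.12
position: [0.5409, -0.1278, 0.1955]
ee_rot: [0.707, 0.707, 0.0, 0.0]
ft_force: [1.0, -0.3, 2.0]
grip_width: -0.003
grasp_force: 1.4
```

>>> play_rows --plan '[0,0,0,0,0,0.002,0,0,0,0,0,0,0.002,0,0,0,0,0,0,0.002,0]'

```text
clock: 17.5
position: [0.5409, -0.1278, 0.1934]
ee_rot: [0.707, 0.707, 0.0, 0.0]
ft_force: [1.5, -0.1, 3.4]
grip_width: 0.001
grasp_force: 2.0
```

The force begins near z 0.198 and bottoms at 0.192, which is the full 6 mm, so the first press was complete. Retract and hand in.

>>> play_rows --plan '[0,0,0,0,0,-0.03,0,0,0,0,0,0,-0.08,0,0,0,0,0,0,-0.1,0,0,0,0,0,0,-0.1,0,0,0,0,0,0,-0.1,0]'

```text
clock: 18.12
position: [0.5401, -0.1278, 0.2918]
ee_rot: [0.707, 0.707, -0.001, -0.001]
ft_force: [-0.0, 0.7, -1.0]
grip_width: 0.001
grasp_force: 0.0
```

```bash
python3 -c "
from workcell import manip
print(manip.hand_in())"
```

```text
the job is handed in; nothing more can be done
None
```

I pushed the screw round to its hard stop, then pressed the start button fully down and let it come up (twice, the second time to check its travel); the vials in the last picture still stood, and I handed the job in at about 18 s, with no verdict returned.

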